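# Power up the pump supply: battery into the bay, then the guarded switch

## Task

Take the battery module out of its charging cradle, set it gently (never dropped) and squarely down on the floor of the bay of the white supply unit, and let go of it. Then swing the red guard cover fully up, flip the toggle under it over to on (away from the cover's front, towards its hinge), and tip the cover back so that it drops shut over the switch. The switch must stay off until the battery is in, and the small bottles and the chip box standing about must not be knocked over or pushed away.

Things in the scene. Friction and masses are not known exactly. Their poses are not given: they have to be found in the camera images.
- module_center (a point): Centre of the battery module, a loose black block with an orange band, 58 x 38 x 44 mm (x long, y wide, z up), 0.15 to 0.3 kg; 22 mm above its underside. In the cradle only its end faces (58 mm apart, along x) can be gripped from above, in the bay only its side faces (38 mm apart, y): put it down on the bench between and take it the other way. Either end may face either bay wall.
- charger: Grey charging cradle fixed to the bench, 56 x 66 x 60 mm; origin at its underside, x along the module's long side. Floor 12 mm up; two cheeks 10 mm thick, 52 mm long stand along the module's long sides (y +-21.5 to +-31.5 mm) and rise 3 mm above the module's top. Both x ends are open.
- supply_unit: White supply unit fixed to the bench; origin at its underside. Base plate x +-60, y -88 to +98 mm, 20 mm high; on it a white electronics box, x +-58, y -88 to +22 mm, top 76 mm above the bench, that carries the guarded switch. The battery bay lies at the +y end between the box and an end wall (x +-18, y +88 to +98 mm, top 76 mm).
- bay_seat (a point): Centre of the bay floor, 20 mm above the bench, axes as the supply unit. Walls stand 33 mm either way along y and rise 56 mm above this floor (12 mm above a seated module). The x sides are open but for four corner stops 8 mm high, 22.5 mm off in x and over 22 mm off in y. The module sits with its long axis along this y, its centre 22 mm above this point.
- cover_hinge (a point): Point on the hinge axis of the red guard cover, midway along it, 5 mm above the box top, at x +30, y -38 mm in the supply unit. The hinge axis runs along the unit's y, at the end of the cover furthest towards the unit's +x. Axes turn with the cover.
- cover_front (a point): Point in the red guard cover, midway between its cheeks, 45 mm in front of the hinge axis (unit -x) and 13.5 mm above it when shut. The cover is a box open below, 54 mm long from hinge to front wall, 28 mm wide across flat cheeks that reach from the box top to 35 mm above it when shut; a 10 mm lip juts from its front top edge. Axes turn with it.
- guard_cover (a joint): Angle of the guard cover in rad, 0 shut, 1.9 at its open stop. Opening lifts its front end up and over towards the unit's +x. Weight and spring throw it shut below about 1.3 rad and hold it open above that; moving it takes under 1 N at its front end.
- toggle_tip (a point): Tip of the steel toggle lever, 8 mm thick, under the cover; the lever is 22 mm long from its pivot, which lies at x 0, y -38, z +80 mm in the supply unit (4 mm above the box top).
- toggle (a joint): Angle of the toggle in rad: 0 is off (leaning 0.45 rad to the unit's -x), 0.9 is on (leaning 0.45 rad to +x). It stays where it is left and takes about 1 N at the tip.
- vial_a: Bystander: glass vial with a black cap, 23 mm across, 52 mm high, standing; origin at its underside.
- vial_c: Bystander: glass vial with a black cap, 23 mm across, 52 mm high, standing; origin at its underside.
- chip_box_a: Bystander: closed black chip box with a clear lid, 50 x 50 x 18 mm; origin at its underside.
- solvent_bottle: Bystander: white dropper bottle with a blue collar, 36 mm across, 94 mm high, standing; origin at its underside.

How it is judged (in metres and radians):
On the way, in this order (a step that is already met when the one before it is completed fails the run):
1. The battery module sits in the bay, let go, with the switch still off (horizontal distance between module_center and bay_seat below 0.007 m and z of module_center in the frame of bay_seat between 0.018 and 0.026 m and angle between the x axis of module_center and the y axis of bay_seat, either way round below 0.12 rad and angle between module_center's own z axis and vertical below 0.08 rad and contact force between the fingers and battery_module below 0.1 N and value of joint toggle below 0.4 rad), for 0.2 s.
2. The guard cover is swung up past its balance point while the switch is off (value of joint guard_cover above 1.2 rad and value of joint toggle below 0.4 rad), for 0.1 s.
3. The toggle is flipped to on under the raised cover (value of joint toggle above 0.75 rad and value of joint guard_cover above 0.9 rad), for 0.1 s.
At the end, for the whole second after the job is handed in: The module stands in the bay, upright (0.08 rad), its centre within 7 mm of the bay's centre in plan and 22 mm (+-4) above its floor, its long axis along the bay within 0.12 rad, at rest; the toggle is on (over 0.75 rad); the cover is shut (under 0.06 rad) (horizontal distance between module_center and bay_seat below 0.007 m and z of module_center in the frame of bay_seat between 0.018 and 0.026 m and angle between the x axis of module_center and the y axis of bay_seat, either way round below 0.12 rad and angle between module_center's own z axis and vertical below 0.08 rad and linear speed of battery_module below 0.02 m/s and value of joint toggle above 0.75 rad and value of joint guard_cover below 0.06 rad); the robot touches nothing.
It fails at once if The battery module is dropped (it moves faster than 0.4 m/s with no finger on it) (linear speed of battery_module above 0.4 m/s and contact force between the fingers and battery_module below 0.1 N).
It fails at once if The switch is on while the battery is not in the bay (value of joint toggle above 0.6 rad and horizontal distance between module_center and bay_seat above 0.02 m).
It fails at once if A bystander (vial, bottle or chip box) is pushed more than 40 mm away or knocked over (distance of any of vial_a, vial_c, chip_box_a, solvent_bottle from where it was at the start of the episode above 0.04 m or angle between any of vial_a, vial_c, chip_box_a, solvent_bottle's own z axis and vertical above 0.5 rad).
It also fails if it takes over 72 s, if anything falls off the work surface, if the arm or the gripper's body presses on something with over 40 N, if the wrist force passes 120 N, or if a joint passes its speed limit or range.

## Robot

A 6-joint arm with a two-finger parallel gripper is mounted at the origin on a cart in front of the work surface, level with it; the furniture and walls round the work are solid. World frame = base frame: x ahead of the robot, y to its left, z up, the work surface at z = 0. Lengths are in mm, angles in degrees, forces in N, time in s.
With the tool pointing down it reaches from about 275 to 725 mm from the base axis. Payload 5.6 kg.
Tool frame: the origin (TCP) lies at the very end of the fingers, on their centre line; the grasp point (between the pads) lies 19 mm behind it; z points along the fingers, y is the line along which they close (so a half turn about z gives the same grasp; the last joint's range is limited). The gripper opens to 85 mm and grips with 20 to 120 N. Pads are 22 mm wide; open, the fingers measure 114 mm over their backs; the gripper's body (76 mm by 85 mm) begins 54 mm behind the grasp point. The pads swing forward as they close: fully open they stand 13 mm farther back than shut.
Start: joints at [84.488, 14.616, 6.199, 0, -81.583, -16.306], TCP at [204.388, 510.606, 231.283] pointing down, gripper open.
Joint ranges: [-168.99, 168.99], [-69.2, 112.95], [-62.41, 85.93], [-164.36, 98.24], [-168.68, -3.75], [-174.98, 174.98]. Speed limits (degrees/s): [147.25, 147.25, 180, 180, 180, 180].

## Interface

Orientations are given as [roll, pitch, yaw] about the fixed x, y, z axes, in that order (R = Rz(yaw) Ry(pitch) Rx(roll)).
In Python, from bench import env, read_camera, camera_params, finish_job gives the robot as it stands.
- The arm moves only by the tool servo_tool, never from a script. Its argument "commands" is a list that holds one entry, the list of rows, each a list of 7 numbers: the turn, a rotation vector about the tool's x, y, z in rad, then the shift along the tool's x, y, z in mm, then the opening in per cent of the stroke, from 0 (shut) to 100 (fully open). A call has 1 to 8 rows; each row shifts and turns the commanded pose from where the row before left it, along the tool's axes as they then stand; what a row does not reach is not made up. A row lasts 1/12 s, in which the tool goes at most 41.7 mm and 7.16 degrees, less where a joint would pass 70% of its speed; a pose out of reach is approached as far as the arm can. A call with a gripper value outside its range is refused whole. The fingers move at their own pace and stop on an object; "newtons" is the grip in N (left out, the last holds). Time passes only in rows, so rows that do not move let the fingers close. It gives the time, the measured TCP pose, the force, the opening and the grip force at its end, in the units of the state.
- env.get_state(): the state, without advancing time (a new reading comes with each control period).
- read_camera(name): name is "scene" or "top" or "wrist"; returns (picture, depth): 384x512x3 uint8, red, green, blue; 384x512 float32, mm along the optical axis (not along the pixel's ray), 0 where there is no reading.
- camera_params(name): a dict with "fx", "fy", "cx", "cy" (pixels), "R" (3x3) and "t" (3): a world point X has camera coordinates R X + t. Camera axes: x right, y down, z forward; pixel columns grow to the right and rows downward; lengths in mm; the calibration is good to about 2 mm. The wrist camera is an equidistant fisheye: a pixel r from the principal point sees the ray r / f radians off the axis. A picture is of the moment at which its call begins: read the wrist's pose just before it. camera_params takes no time and is no camera call; for the wrist camera it gives the pose at the moment of the call.
- finish_job(): hands the job in; it is judged then, once.
The state is a dict: "t": time; "joints": joint angles; "joint_vel": joint speeds; "tau": joint torques, N m; "ee_pos": TCP position; "eef_rot": TCP orientation; "contact_force": force on the tool from outside, world axes, zero at the start; "moment": the same for the moment, N m; "opening": finger opening in mm; "grasp_force": force on a finger pad.
Only numpy, scipy, OpenCV 4.12 (cv2) and the standard library are available. Lean on these libraries where they do the work, as an engineer would, in place of code of your own. Each camera call takes 0.05 s, during which the arm holds its last target. There are 200 camera calls.

## Working session

There is one attempt and no reset: what is moved stays moved. The work goes in short steps, Python scripts to look and compute and a tool call to move; the robot and the scene stay as the last step left them, time stands still between calls to the robot, and variables do not carry over. Pictures are saved under pics/ and viewed, at most 10 in all, crops included, and the job is handed in when it is done.

Besides the shell and the picture viewer there is one more tool, called after "Call:" as name(argument=value, ...), one argument or row to a line, values as JSON. servo_tool: Moves the arm, as the interface text tells. Its arguments: {"type":"object","properties":{"commands":{"type":"array"},"newtons":{"type":"number"}},"required":["commands"]}

```bash
mkdir -p pics; ls
python3 - <<'E'
from bench import env, read_camera, camera_params
import cv2,numpy as np
s=env.get_state();print(s)
for n in("top","scene"):
    p,d=read_camera(n);np.savez(f"{n}0.npz",p=p,d=d);cv2.imwrite(f"pics/{n}0.png",p[...,::-1]);print(n,camera_params(n))
print(camera_params("wrist"))
a=cv2.imread("pics/top0.png");b=cv2.imread("pics/scene0.png")
E
```

```text
pics
{'t': 0.0, 'joints': array([ 8.44889520e+01,  1.46527470e+01,  6.13109444e+00, -2.78869014e-02,
       -8.15833915e+01, -1.63063076e+01]), 'joint_vel': array([-0.03778995,  0.02556073,  0.01684926,  0.05318439, -0.03317877,
       -0.01754749]), 'tau': array([ 7.61849037e-05, -3.86635959e+01,  2.37940747e+01,  5.36532015e+00,
       -6.15744910e-03,  2.98205876e-06]), 'ee_pos': array([204.16462149, 510.16714056, 230.39964033]), 'eef_rot': array([ 1.79891437e+02, -3.02409622e-03, -2.18214598e+01]), 'contact_force': array([-1.13849594,  0.28032013, -0.48586471]), 'moment': array([ 0.02776741, -0.0187923 , -0.0139646 ]), 'grasp_force': 0.0, 'opening': 84.89240839909434}
top {'fx': 373.568348834878, 'fy': 373.568348834878, 'cx': 261.07990554667396, 'cy': 185.05770051730886, 'R': array([[-0.02667139, -0.99937727, -0.02310228],
       [-0.98889343,  0.02975777, -0.14561685],
       [ 0.14621364,  0.01896189, -0.98907129]]), 't': array([131.2742276 , 590.84866565, 893.11203168])}
scene {'fx': 419.27637804613533, 'fy': 419.27637804613533, 'cx': 261.82609544381086, 'cy': 192.69376565655617, 'R': array([[ 0.87100436, -0.49105605,  0.01467534],
       [-0.34985043, -0.64096059, -0.68320875],
       [ 0.3449001 ,  0.58994362, -0.73007564]]), 't': array([-462.10902926,  331.48748014,  807.77428766])}
{'fx': 297.3186396354542, 'fy': 297.3186396354542, 'cx': 251.4255656655551, 'cy': 196.06814617269208, 'R': array([[-0.3725993 , -0.92799051,  0.00183736],
       [-0.87943195,  0.35373316,  0.31854715],
       [-0.29625867,  0.11707461, -0.94790524]]), 't': array([549.9335961 , -41.67740916, 380.79049155])}
```

View pics/top0.png

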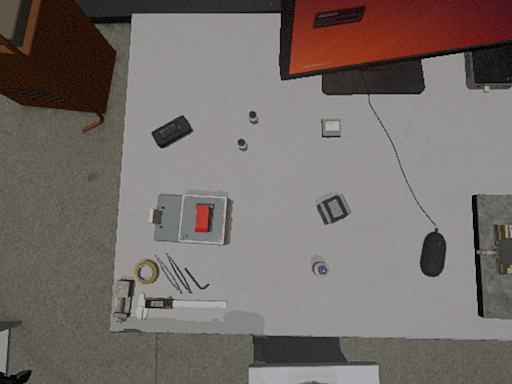

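View pics/scene0.png

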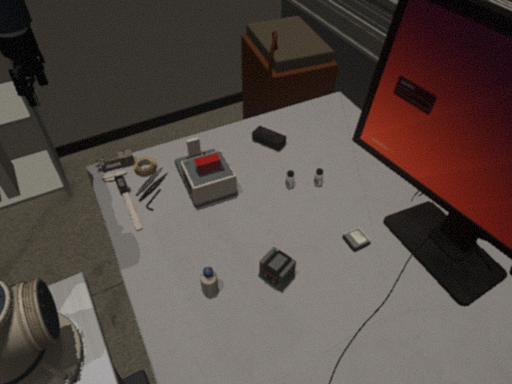

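The top view shows the supply unit at about (190,218), with the end wall at (155,216), the bay at (168,218) and the red cover at (203,218). The cradle with the module is at (332,209), the bottle at (321,269), the vials at (253,117) and (242,145), and the chip box at (331,128). The scene view shows the same layout, with the arm clear on the left.

```bash
cat > h.py <<'E'
import numpy as np,cv2
from bench import env, read_camera, camera_params
def cloud(d,c):
    v,u=np.mgrid[:384,:512]
    if c.get('fish'):
        a=(u-c['cx'])/c['fx'];b=(v-c['cy'])/c['fy'];r=np.hypot(a,b)+1e-9
        k=np.tan(r)/r; X=np.dstack([a*k*d,b*k*d,d])
    else: X=np.dstack([(u-c['cx'])/c['fx']*d,(v-c['cy'])/c['fy']*d,d])
    return (X-np.array(c['t']))@np.array(c['R'])   # R^T(X-t)
def rect(P): return cv2.minAreaRect(P[:,:2].astype(np.float32))
E
python3 - <<'E'
from h import *
W={}
for n in("top","scene"):
    z=np.load(n+"0.npz");W[n]=(cloud(z['d'],camera_params(n)),z['p'].astype(int),z['d'])
def rep(nm,n,u0,u1,v0,v1,z0,z1,col=None):
    X,p,d=W[n];m=np.zeros(d.shape,bool);m[v0:v1,u0:u1]=1
    m&=(d>0)&(X[...,2]>z0)&(X[...,2]<z1)
    if col: m&=col(p)
    P=X[m]
    if len(P)<5: print(nm,n,len(P));return
    r=rect(P);print(nm,n,len(P),"mean",P.mean(0).round(1),"rect",np.round(r[0],1),np.round(r[1],1),round(r[2],1),"zq",np.percentile(P[:,2],[5,50,95]).round(1))
X,p,d=W['top'];print("bench z",np.median(X[240:255,240:300,2]), (d==0).mean())
X,p,d=W['scene'];print("bench z",np.median(X[200:230,180:220,2]))
red=lambda p:(p[...,0]>120)&(p[...,1]<70)
rep("cover","top",190,220,195,240,60,140,red);rep("cover","scene",180,235,140,180,60,140,red)
rep("box","top",140,235,185,250,68,86)
rep("endwall","top",140,166,200,230,60,90);rep("endwall","scene",180,205,130,160,60,90)
rep("boxS","scene",170,240,140,210,68,86)
rep("base","top",140,235,185,250,13,26)
rep("charger","top",310,355,190,230,54,70);rep("charger","scene",250,305,245,290,54,70)
rep("module","top",310,355,190,230,50,59.5)
rep("bottle","top",305,340,255,285,60,110);rep("bottle","scene",195,225,260,300,60,110)
rep("vials","top",235,248,135,155,30,70);rep("vialb","top",248,262,108,127,30,70)
rep("chip","top",315,345,115,140,8,30)
a=cv2.imread("pics/top0.png")
cv2.imwrite("pics/crop.png",np.hstack([cv2.resize(a[180:255,140:240],None,fx=4,fy=4),cv2.resize(a[180:255,290:365],None,fx=4,fy=4)]))
E
```

```text
bench z -0.9258436264829535 0.004033406575520833
bench z 0.6625714936712408
cover top 315 mean [511.8 252.5 109.2] rect [513.2 255.2] [34.4 64.1] 83.7 zq [106.5 110.2 112.8]
cover scene 166 mean [510.9 251.7 111.4] rect [510.4 252.2] [27.3 61.9] 83.6 zq [109.1 111.3 114. ]
box top 1883 mean [511.1 260.2  76. ] rect [515.1 294.7] [186.6 115.9] 85.0 zq [72.6 76.  79.3]
endwall top 81 mean [522.9 380.5  72.7] rect [522.7 382.1] [11.  34.6] 83.6 zq [63.5 74.1 77.1]
endwall scene 107 mean [517.1 361.1  72.6] rect [508.6 346.7] [91.4 49. ] 79.3 zq [63.  74.5 78.5]
boxS scene 1081 mean [505.6 246.4  76.7] rect [515.2 294.1] [188.1 115.7] 85.0 zq [71.2 77.  80.9]
base top 1111 mean [518.4 349.3  19.3] rect [514.9 294.6] [186.4 119.5] 84.9 zq [16.3 19.3 22.4]
charger top 452 mean [529.  -65.6  56.7] rect [528.9 -66.2] [56.2 63.5] 22.5 zq [54.3 56.4 59.9]
charger scene 585 mean [529.5 -67.4  57.4] rect [530.4 -66.4] [57.9 63.4] 23.3 zq [54.7 57.3 60.7]
module top 526 mean [528.9 -65.6  55.6] rect [529.3 -66. ] [57.5 63.5] 22.6 zq [52.2 55.8 58.8]
bottle top 70 mean [384.4 -24.   76.5] rect [384.5 -24.9] [20.2 18. ] 87.7 zq [61.7 76.6 88.7]
bottle scene 115 mean [383.8 -29.2  74.9] rect [385.8 -27.8] [19.4 23.1] 48.4 zq [60.6 76.6 90.3]
vials top 67 mean [703.4 161.   45.3] rect [704.4 161.2] [19.2 20.4] 64.2 zq [33.8 48.8 53.3]
vialb top 67 mean [775.5 130.8  44.2] rect [777.  131.9] [20.9 19.4] 61.4 zq [32.6 47.8 52.4]
chip top 355 mean [747.1 -74.5  16.4] rect [748.3 -75.1] [49.3 49.5] 87.9 zq [12.5 16.5 19.8]
```

View pics/crop.png

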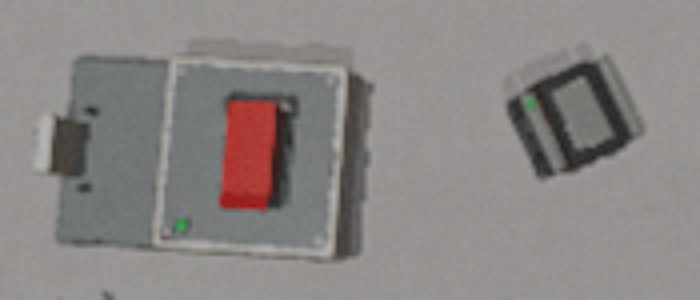

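Both views agree with the given sizes: the cradle is at about (530,-66) with its x axis at 23°. The unit origin is at about (514.6,289.6) with yaw -5°. I'm heading for a point above the cradle.

Call:
servo_tool(
  commands=[
    [[0, 0, 0.1127, 0, 0, 0, 100], [0, 0, 0.1127, 0, 0, 0, 100], [0, 0, 0.1127, 0, 0, 0, 100], [0, 0, 0.1127, 0, 0, 0, 100], [0, 0, 0.1127, 0, 0, 0, 100], [0, 0, 0.1127, 0, 0, 0, 100], [0, 0, 0.1127, 0, 0, 0, 100], [0, 0, 0, 38.7, -4.4, 1.8, 100]],
  ],
  newtons=50,
)

```text
t: 0.77
ee_pos: [221.9, 479.5, 227.7]
eef_rot: [179.9, -0.0, -67.2]
contact_force: [1.2, 0.4, -0.5]
opening: 85.5
grasp_force: 0.0
```

Call:
servo_tool(
  commands=[
    [[0, 0, 0, 38.7, -4.4, 1.8, 100], [0, 0, 0, 38.7, -4.4, 1.8, 100], [0, 0, 0, 38.7, -4.4, 1.8, 100], [0, 0, 0, 38.7, -4.4, 1.8, 100], [0, 0, 0, 38.7, -4.4, 1.8, 100], [0, 0, 0, 38.7, -4.4, 1.8, 100], [0, 0, 0, 38.7, -4.4, 1.8, 100], [0, 0, 0, 38.7, -4.4, 1.8, 100]],
  ],
)

```text
t: 1.43
ee_pos: [377.0, 203.5, 214.9]
eef_rot: [180.0, 0.0, -67.0]
contact_force: [1.1, 0.5, -0.1]
opening: 85.6
grasp_force: 0.0
```

Call:
servo_tool(
  commands=[
    [[0, 0, 0, 38.7, -4.4, 1.8, 100], [0, 0, 0, 38.7, -4.4, 1.8, 100], [0, 0, 0, 38.7, -4.4, 1.8, 100], [0, 0, 0, 38.7, -4.4, 1.8, 100], [0, 0, 0, 38.7, -4.4, 1.8, 100], [0, 0, 0, 38.7, -4.4, 1.8, 100], [0, 0, 0, 38.7, -4.4, 1.8, 100], [0, 0, 0, 38.7, -4.4, 1.8, 100]],
  ],
)

```text
t: 2.1
ee_pos: [530.5, -67.8, 200.2]
eef_rot: [180.0, 0.0, -67.0]
contact_force: [0.9, 1.4, 0.2]
opening: 85.7
grasp_force: 0.0
```

```bash
cat >> h.py <<'E'
def snap(f):
    s=env.get_state();c=camera_params("wrist");c['fish']=1
    p,d=read_camera("wrist");cv2.imwrite(f"pics/{f}.png",p[...,::-1])
    print("pose",s['ee_pos'].round(1),s['eef_rot'].round(2),round(s['t'],2))
    return p.astype(int),d,cloud(d,c)
def pick(nm,X,d,z0,z1,c,rad,extra=None):
    m=(d>0)&(X[...,2]>z0)&(X[...,2]<z1)&(np.hypot(X[...,0]-c[0],X[...,1]-c[1])<rad)
    if extra is not None:m&=extra
    P=X[m]
    if len(P)<5: print(nm,len(P));return
    r=rect(P);print(nm,len(P),"mean",P.mean(0).round(1),"rect",np.round(r[0],1),np.round(r[1],1),round(r[2],1),"zq",np.percentile(P[:,2],[5,50,95]).round(1))
E
python3 - <<'E'
from h import *
p,d,X=snap("w1")
pick("charger top",X,d,50,66,(530,-66),55)
pick("cheeks",X,d,57.5,66,(530,-66),55)
pick("module",X,d,52,57.4,(530,-66),55)
E
```

```text
pose [530.5 -67.8 200.2] [ 1.7997e+02  2.0000e-02 -6.7030e+01] 2.1
charger top 3253 mean [532.  -66.   56.9] rect [531.4 -64.8] [58.1 63.1] 22.4 zq [53.7 56.8 59.7]
cheeks 1104 mean [532.4 -66.2  58.9] rect [531.3 -64.8] [51.8 63. ] 22.4 zq [57.6 58.9 60.2]
module 2042 mean [531.7 -65.6  56. ] rect [532.  -66.9] [57.9 59.6] 21.3 zq [53.9 56.2 57.2]
```

View pics/w1.png

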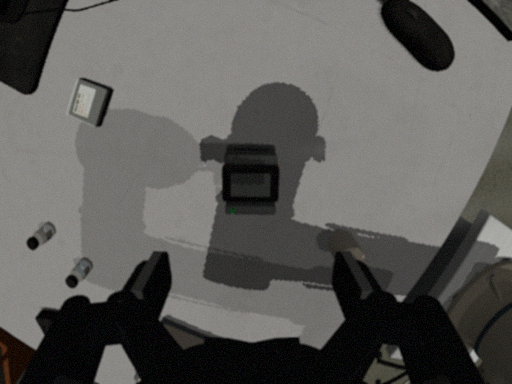

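The wrist view shows the black module at about (250,183) between the two grey cheeks. Its centre is (531.3,-65.3) with the axis at 22.4°, which agrees with the other views. Now I'll descend and grip.

Call:
servo_tool(
  commands=[
    [[0, 0, 0.008, -1.8, -1.5, 20, 100], [0, 0, 0, 0, 0, 30, 100], [0, 0, 0, 0, 0, 30, 100], [0, 0, 0, 0, 0, 30, 100], [0, 0, 0, 0, 0, 25, 100], [0, 0, 0, 0, 0, 20, 100], [0, 0, 0, 0, 0, 15, 100], [0, 0, 0, 0, 0, 10, 100]],
  ],
)

```text
t: 2.82
ee_pos: [529.3, -63.7, 18.5]
eef_rot: [179.8, 0.1, -67.5]
contact_force: [0.1, 0.1, -0.4]
opening: 85.4
grasp_force: 0.0
```

Call:
servo_tool(
  commands=[
    [[0, 0, 0, 0, 0, 0, 60], [0, 0, 0, 0, 0, 0, 30], [0, 0, 0, 0, 0, 0, 0], [0, 0, 0, 0, 0, 0, 0], [0, 0, 0, 0, 0, 0, 0], [0, 0, 0, 0, 0, 0, 0], [0, 0, 0, 0, 0, 0, 0], [0, 0, 0, 0, 0, 0, 0]],
  ],
  newtons=40,
)

```text
t: 3.48
ee_pos: [531.4, -63.5, 21.5]
eef_rot: [-179.9, -0.0, -67.5]
contact_force: [-1.0, 1.6, 6.0]
opening: 57.6
grasp_force: 46.5
```

Call:
servo_tool(
  commands=[
    [[0, 0, 0, 0, 0, -5, 0], [0, 0, 0, 0, 0, -10, 0], [0, 0, 0, 0, 0, -12, 0], [0, 0, 0, 0, 0, -13, 0], [0, 0, 0, 0, 0, -15, 0], [0, 0, 0, 0, 0, -15, 0], [0, 0, 0, 0, 0, -15, 0], [0, 0, 0, 0, 0, -15, 0]],
  ],
)

```text
t: 4.15
ee_pos: [530.3, -63.8, 121.6]
eef_rot: [180.0, 0.0, -67.5]
contact_force: [0.4, 0.5, -2.7]
opening: 57.3
grasp_force: 45.4
```

Call:
servo_tool(
  commands=[
    [[0, 0, -0.1091, 0, 0, 0, 0], [0, 0, -0.1091, 0, 0, 0, 0], [0, 0, -0.1091, 0, 0, 0, 0], [0, 0, -0.1091, 0, 0, 0, 0], [0, 0, -0.1091, 0, 0, 0, 0], [0, 0, -0.1091, 0, 0, 0, 0], [0, 0, -0.1091, 0, 0, 0, 0], [0, 0, -0.1091, 0, 0, 0, 0]],
  ],
)

```text
t: 4.82
ee_pos: [530.3, -63.7, 120.9]
eef_rot: [180.0, 0.0, -17.2]
contact_force: [1.4, 0.7, -2.9]
opening: 57.2
grasp_force: 45.5
```

Call:
servo_tool(
  commands=[
    [[0, 0, -0.1091, 0, 0, 0, 0], [0, 0, -0.1091, 0, 0, 0, 0], [0, 0, 0, -7, -18, 0, 0], [0, 0, 0, -7, -26, 0, 0], [0, 0, 0, -7, -26, 0, 0], [0, 0, 0, -8, -26, 0, 0], [0, 0, 0, -7, -26, 0, 0], [0, 0, 0, -7, -20, 0, 0]],
  ],
)

```text
t: 5.48
ee_pos: [499.6, 83.1, 121.0]
eef_rot: [-180.0, 0.0, -4.9]
contact_force: [1.1, 0.6, -2.5]
opening: 57.5
grasp_force: 45.5
```

Call:
servo_tool(
  commands=[
    [[0, 0, 0, 0, 0, 15, 0], [0, 0, 0, 0, 0, 20, 0], [0, 0, 0, 0, 0, 20, 0], [0, 0, 0, 0, 0, 18, 0], [0, 0, 0, 0, 0, 12, 0], [0, 0, 0, 0, 0, 8, 0], [0, 0, 0, 0, 0, 5, 0], [0, 0, 0, 0, 0, 0, 0]],
  ],
)

```text
t: 6.15
ee_pos: [499.8, 81.3, 22.1]
eef_rot: [180.0, 0.1, -5.0]
contact_force: [0.1, 0.6, -2.5]
opening: 57.2
grasp_force: 45.4
```

Call:
servo_tool(
  commands=[
    [[0, 0, 0, 0, 0, 4, 0], [0, 0, 0, 0, 0, 3, 0], [0, 0, 0, 0, 0, 2, 0], [0, 0, 0, 0, 0, 1, 0], [0, 0, 0, 0, 0, 1, 0], [0, 0, 0, 0, 0, 1, 0], [0, 0, 0, 0, 0, 0, 0], [0, 0, 0, 0, 0, 0, 0]],
  ],
)

```text
t: 6.82
ee_pos: [500.3, 81.5, 10.7]
eef_rot: [180.0, -0.0, -5.0]
contact_force: [-0.6, 0.2, -3.4]
opening: 57.6
grasp_force: 45.5
```

Call:
servo_tool(
  commands=[
    [[0, 0, 0, 0, 0, 0.7, 0], [0, 0, 0, 0, 0, 0.7, 0], [0, 0, 0, 0, 0, 0, 0]],
  ],
)

```text
t: 7.07
ee_pos: [500.4, 81.6, 9.6]
eef_rot: [-180.0, -0.0, -5.0]
contact_force: [-0.7, 0.3, -0.5]
opening: 57.2
grasp_force: 45.7
```

Call:
servo_tool(
  commands=[
    [[0, 0, 0, 0, 0, 0.7, 0], [0, 0, 0, 0, 0, 0, 0]],
  ],
)

```text
t: 7.23
ee_pos: [500.4, 81.6, 9.5]
eef_rot: [-180.0, -0.0, -4.9]
contact_force: [-2.9, -0.1, 6.9]
opening: 57.4
grasp_force: 46.5
```

Call:
servo_tool(
  commands=[
    [[0, 0, 0, 0, 0, 0.7, 0], [0, 0, 0, 0, 0, 0, 0]],
  ],
)

```text
t: 7.4
ee_pos: [500.4, 81.6, 9.5]
eef_rot: [-180.0, -0.1, -4.9]
contact_force: [-7.1, -0.3, 11.8]
opening: 57.7
grasp_force: 47.3
```

The module is on the bench. I'll let go, rise and turn 90°.

Call:
servo_tool(
  commands=[
    [[0, 0, 0, 0, 0, -1, 0], [0, 0, 0, 0, 0, 0, 72], [0, 0, 0, 0, 0, 0, 80], [0, 0, 0, 0, 0, 0, 90], [0, 0, 0, 0, 0, 0, 100], [0, 0, 0, 0, 0, 0, 100], [0, 0, 0, 0, 0, -15, 100], [0, 0, 0, 0, 0, -25, 100]],
  ],
)

```text
t: 8.07
ee_pos: [498.2, 80.8, 46.9]
eef_rot: [179.8, 0.3, -5.0]
contact_force: [0.5, -0.1, 0.3]
opening: 85.1
grasp_force: 0.0
```

Call:
servo_tool(
  commands=[
    [[0, 0, 0, 0, 0, -35, 100], [0, 0, 0, 0, 0, -30, 100], [0, 0, 0.1122, 0, 0, 0, 100], [0, 0, 0.1122, 0, 0, 0, 100], [0, 0, 0.1122, 0, 0, 0, 100], [0, 0, 0.1122, 0, 0, 0, 100], [0, 0, 0.1122, 0, 0, 0, 100], [0, 0, 0.1122, 0, 0, 0, 100]],
  ],
)

```text
t: 8.73
ee_pos: [500.2, 81.6, 113.8]
eef_rot: [180.0, 0.0, -43.9]
contact_force: [0.8, 1.3, 0.3]
opening: 85.2
grasp_force: 0.0
```

Call:
servo_tool(
  commands=[
    [[0, 0, 0.1122, 0, 0, 0, 100], [0, 0, 0.1122, 0, 0, 0, 100], [0, 0, 0.1122, 0, 0, 0, 100], [0, 0, 0.1122, 0, 0, 0, 100], [0, 0, 0.1122, 0, 0, 0, 100], [0, 0, 0.1122, 0, 0, 0, 100], [0, 0, 0.1122, 0, 0, 0, 100], [0, 0, 0.1122, 0, 0, 0, 100]],
  ],
)

```text
t: 9.4
ee_pos: [500.2, 81.5, 113.8]
eef_rot: [180.0, -0.0, -95.3]
contact_force: [0.3, -0.2, 0.8]
opening: 85.2
grasp_force: 0.0
```

Run:
```python
from h import *
p,d,X=snap("w2")
pick("module",X,d,38,50,(500,81),45)
pick("mod lower",X,d,12,50,(500,81),50)
```

```text
pose [500.2  81.5 113.8] [ 1.7999e+02 -1.0000e-02 -9.5290e+01] 9.4
module 3419 mean [501.9  79.6  44.1] rect [502.1  81.7] [57.5 38.3] 84.8 zq [42.4 44.3 45.5]
mod lower 3767 mean [501.7  77.2  42.4] rect [502.1  81.5] [57.7 38.3] 84.8 zq [27.8 44.1 45.4]
```

The module stands level at (502,81.6) with its axis at 84.8°. I'll grip the sides.

Call:
servo_tool(
  commands=[
    [[0, 0, 0, 0, -1.5, 15, 100], [0, 0, 0, 0, 0, 20, 100], [0, 0, 0, 0, 0, 20, 100], [0, 0, 0, 0, 0, 20, 100], [0, 0, 0, 0, 0, 15, 100], [0, 0, 0, 0, 0, 8, 100], [0, 0, 0, 0, 0, 5, 100], [0, 0, 0, 0, 0, 0, 100]],
  ],
)

```text
t: 10.12
ee_pos: [501.4, 81.3, 10.3]
eef_rot: [179.9, -0.0, -94.9]
contact_force: [-0.3, 0.6, 0.1]
opening: 85.6
grasp_force: 0.0
```

Call:
servo_tool(
  commands=[
    [[0, 0, 0, 0, 0, 0, 60], [0, 0, 0, 0, 0, 0, 45], [0, 0, 0, 0, 0, 0, 30], [0, 0, 0, 0, 0, 0, 0], [0, 0, 0, 0, 0, 0, 0], [0, 0, 0, 0, 0, 0, 0], [0, 0, 0, 0, 0, 0, 0], [0, 0, 0, 0, 0, 0, 0]],
  ],
)

```text
t: 10.78
ee_pos: [502.2, 81.7, 11.7]
eef_rot: [-179.9, 0.0, -94.9]
contact_force: [-1.8, 1.0, 5.2]
opening: 37.4
grasp_force: 42.0
```

Call:
servo_tool(
  commands=[
    [[0, 0, 0, 0, 0, -5, 0], [0, 0, 0, 0, 0, -12, 0], [0, 0, 0, 0, 0, -20, 0], [0, 0, 0, 0, 0, -25, 0], [0, 0, 0, 0, 0, -30, 0], [0, 0, 0, 0, 0, -30, 0], [0, 0, 0, 0, 0, -28, 0], [0, 0, 0, 0, 0, -10, 0]],
  ],
)

```text
t: 11.45
ee_pos: [503.3, 81.7, 175.0]
eef_rot: [-179.7, 0.1, -94.9]
contact_force: [0.6, 0.1, -1.9]
opening: 37.6
grasp_force: 41.2
```

Call:
servo_tool(
  commands=[
    [[0, 0, 0, -20, 0.7, 0, 0], [0, 0, 0, -35, 0.7, 0, 0], [0, 0, 0, -38, 0.7, 0, 0], [0, 0, 0, -40, 0.7, 0, 0], [0, 0, 0, -40, 0.7, 0, 0], [0, 0, 0, -38, 0.7, 0, 0], [0, 0, 0, -32, 0.7, 0, 0], [0, 0, 0, -20, 0.7, 0, 0]],
  ],
)

```text
t: 12.12
ee_pos: [517.8, 346.8, 168.5]
eef_rot: [179.8, -0.1, -94.9]
contact_force: [0.2, 0.9, -3.3]
opening: 37.5
grasp_force: 41.1
```

Call:
servo_tool(
  commands=[
    [[0, 0, 0, 0, 0, 5, 0], [0, 0, 0, 0, 0, 15, 0], [0, 0, 0, 0, 0, 20, 0], [0, 0, 0, 0, 0, 10, 0], [0, 0, 0, 0, 0, 0, 0], [0, 0, 0, 0, 0, 0, 0]],
  ],
)

```text
t: 12.62
ee_pos: [518.7, 343.1, 120.1]
eef_rot: [179.9, -0.1, -95.0]
contact_force: [0.5, -0.6, -1.6]
opening: 37.4
grasp_force: 40.9
```

Run:
```python
from h import *
p,d,X=snap("w3")
hi=(X[...,2]>70)&(X[...,2]<82)
pick("boxtop+wall",X,d,70,82,(516,295),140)
pick("endwall",X,d,68,82,(523,382),40)
pick("base",X,d,14,26,(519,344),140)
pick("module",X,d,90,200,(519,344),60)
```

```text
pose [518.7 343.1 120.1] [ 1.7993e+02 -1.1000e-01 -9.4990e+01] 12.62
boxtop+wall 22264 mean [513.5 260.3  76.9] rect [513.4 258.4] [108.7 116.3] 84.9 zq [75.2 76.9 78.7]
endwall 0
base 5723 mean [508.9 354.5  19.9] rect [486.2 368. ] [ 81.7 203.3] 73.6 zq [18.4 20.  21.2]
module 26977 mean [518.7 335.2 167.9] rect [518.7 342.9] [ 59.2 117.7] 86.3 zq [134.6 168.6 198. ]
```

View pics/w3.png

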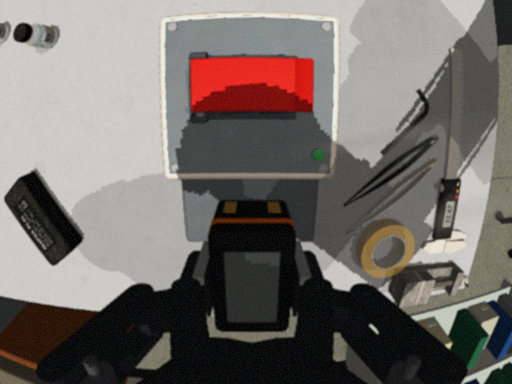

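The wrist view shows the held module at (252,270) with the white box edge at row 177, above the bay. I'll compare the module with the box in the same view.

Run:
```python
from h import *
p,d,X=snap("w4")
pick("modtop",X,d,148,158,(519,344),34)
m=(d>0)&(X[...,2]>73)&(X[...,2]<81)
P=X[m][:,:2]; c=np.array([516,291]);ex=np.array([.9962,-.0872]);ey=np.array([.0872,.9962])
Q=(P-c)@np.array([ex,ey]).T
k=abs(Q[:,0])<50; print("box y edges",np.percentile(Q[k,1],[.1,.5,2,98,99.5,99.9]).round(1))
k=(Q[:,1]>-80)&(Q[:,1]<20); print("x edges",np.percentile(Q[k,0],[.1,.5,99.5,99.9]).round(1))
r=(p[...,0]>110)&(p[...,1]<60);pick("cover",X,d,104,120,(518,255),60,r)
m=(d>0)&(abs(X[...,2]-20)<4);Q=(X[m][:,:2]-c)@np.array([ex,ey]).T;k=abs(Q[:,1]-45)<20
print("base x edges",np.percentile(Q[k&(abs(Q[:,0])<75),0],[.5,2,98,99.5]).round(1))
```

```text
pose [519.3 343.6 121.4] [-1.7997e+02 -1.0000e-02 -9.4980e+01] 12.67
modtop 9217 mean [519.4 338.3 153.6] rect [520.  343.4] [58.9 64.9] 83.8 zq [150.9 153.8 155. ]
box y edges [-86.7 -86.2 -84.8  19.9  21.7  22. ]
x edges [-56.9 -56.2  56.8  57.5]
cover 6248 mean [511.6 253.1 111. ] rect [511.7 253.1] [27.4 62.1] 85.2 zq [109.7 110.9 112.6]
base x edges [-58.5 -56.8  57.4  59.1]
```

Call:
servo_tool(
  commands=[
    [[0, 0, 0, -2.3, -1.5, 5, 0], [0, 0, 0, 0, 0, 12, 0], [0, 0, 0, 0, 0, 15, 0], [0, 0, 0, 0, 0, 15, 0], [0, 0, 0, 0, 0, 13, 0], [0, 0, 0, 0, 0, 12, 0], [0, 0, 0, 0, 0, 8, 0], [0, 0, 0, 0, 0, 0, 0]],
  ],
)

```text
t: 13.38
ee_pos: [519.9, 345.5, 39.2]
eef_rot: [179.9, -0.1, -95.0]
contact_force: [-0.8, -0.6, -3.8]
opening: 38.1
grasp_force: 41.0
```

Call:
servo_tool(
  commands=[
    [[0, 0, 0, 0, 0, 3, 0], [0, 0, 0, 0, 0, 1.5, 0], [0, 0, 0, 0, 0, 1, 0], [0, 0, 0, 0, 0, 0.7, 0], [0, 0, 0, 0, 0, 0, 0], [0, 0, 0, 0, 0, 0, 0]],
  ],
)

```text
t: 13.88
ee_pos: [520.8, 346.2, 35.0]
eef_rot: [-180.0, 0.0, -95.0]
contact_force: [0.7, 0.3, -2.7]
opening: 37.6
grasp_force: 41.0
```

Call:
servo_tool(
  commands=[
    [[0, 0, 0, 0, 0, 1, 0], [0, 0, 0, 0, 0, 0.7, 0], [0, 0, 0, 0, 0, 0.6, 0], [0, 0, 0, 0, 0, 0, 0]],
  ],
)

```text
t: 14.22
ee_pos: [520.5, 346.0, 32.2]
eef_rot: [180.0, -0.0, -95.0]
contact_force: [0.7, -0.1, -2.8]
opening: 37.3
grasp_force: 41.0
```

Call:
servo_tool(
  commands=[
    [[0, 0, 0, 0, 0, 0.7, 0], [0, 0, 0, 0, 0, 0, 0], [0, 0, 0, 0, 0, 0, 0]],
  ],
)

```text
t: 14.47
ee_pos: [520.7, 346.1, 31.8]
eef_rot: [-180.0, 0.0, -95.0]
contact_force: [0.6, 0.1, -2.5]
opening: 37.4
grasp_force: 41.0
```

Call:
servo_tool(
  commands=[
    [[0, 0, 0, 0, 0, 0.6, 0], [0, 0, 0, 0, 0, 0, 0], [0, 0, 0, 0, 0, 0, 0]],
  ],
)

```text
t: 14.72
ee_pos: [520.7, 346.1, 31.8]
eef_rot: [-180.0, 0.0, -95.0]
contact_force: [-3.2, -2.0, 3.2]
opening: 37.3
grasp_force: 41.7
```

Call:
servo_tool(
  commands=[
    [[0, 0, 0, 0, 0, -0.5, 0], [0, 0, 0, 0, 0, 0, 50], [0, 0, 0, 0, 0, 0, 60], [0, 0, 0, 0, 0, 0, 75], [0, 0, 0, 0, 0, 0, 90], [0, 0, 0, 0, 0, 0, 90], [0, 0, 0, 0, 0, -12, 90], [0, 0, 0, 0, 0, -20, 90]],
  ],
)

```text
t: 15.38
ee_pos: [519.3, 345.0, 61.5]
eef_rot: [179.8, -0.2, -95.0]
contact_force: [-0.2, 0.4, -0.5]
opening: 76.8
grasp_force: 0.0
```

Call:
servo_tool(
  commands=[
    [[0, 0, 0, 0, 0, -25, 90], [0, 0, 0, 0, 0, -25, 90], [0, 0, 0, 0, 0, -30, 90], [0, 0, 0, 0, 0, -30, 90], [0, 0, 0, 0, 0, -20, 90], [0, 0, 0, 0, 0, 0, 90], [0, 0, 0, 0, 0, 0, 90]],
  ],
)

```text
t: 15.97
ee_pos: [521.1, 346.6, 195.0]
eef_rot: [-179.9, 0.2, -95.0]
contact_force: [-0.6, 0.4, 0.0]
opening: 76.7
grasp_force: 0.0
```

Run:
```python
from h import *
p,d,X=snap("w5")
pick("modtop",X,d,58,69,(521,346),36)
pick("endwall",X,d,71,82,(524,384),25)
r=(p[...,0]>110)&(p[...,1]<60);pick("cover",X,d,104,120,(518,255),60,r)
s=env.get_state();print(s['joints'].round(1),s['ee_pos'])
```

```text
pose [521.1 346.6 195. ] [-1.7989e+02  1.5000e-01 -9.4970e+01] 15.97
modtop 2371 mean [521.2 346.4  64.2] rect [521.4 348.8] [62.8 37.8] 84.4 zq [62.  64.3 65.7]
endwall 356 mean [524.5 382.6  75.1] rect [524.7 383.1] [ 9.4 35.1] 85.4 zq [72.2 75.5 76.7]
cover 1342 mean [511.2 246.4 111.1] rect [511.6 249.8] [20.4 61.4] 84.8 zq [109.7 111.  112.9]
[ 47.9  23.9  14.   -0.  -80.1 -52.9] [520.42181973 346.14805985 193.32983224]
```

The module is seated at about (521.2,346.4) with its top at 64 mm, so it sits well in the bay. Next is the cover: shut the fingers, turn to yaw -5°, then tilt 45° in front of the lip.

Call:
servo_tool(
  commands=[
    [[0, 0, -0.1122, 0, 0, 0, 0], [0, 0, -0.1122, 0, 0, 0, 0], [0, 0, -0.1122, 0, 0, 0, 0], [0, 0, -0.1122, 0, 0, 0, 0], [0, 0, -0.1122, 0, 0, 0, 0], [0, 0, -0.1122, 0, 0, 0, 0], [0, 0, -0.1122, 0, 0, 0, 0], [0, 0, -0.1122, 0, 0, 0, 0]],
  ],
)

```text
t: 16.68
ee_pos: [520.0, 345.6, 191.6]
eef_rot: [179.8, 0.0, -43.2]
contact_force: [-0.4, 0.7, 0.4]
opening: -0.2
grasp_force: 0.0
```

Call:
servo_tool(
  commands=[
    [[0, 0, -0.1122, 0, 0, 0, 0], [0, 0, -0.1122, 0, 0, 0, 0], [0, 0, -0.1122, 0, 0, 0, 0], [0, 0, -0.1122, 0, 0, 0, 0], [0, 0, -0.1122, 0, 0, 0, 0], [0, 0, -0.1122, 0, 0, 0, 0], [0, 0, 0, -24.4, 23.2, 0, 0], [0, 0, 0, -24.4, 23.2, 0, 0]],
  ],
)

```text
t: 17.35
ee_pos: [467.0, 303.4, 190.0]
eef_rot: [179.8, 0.2, -5.0]
contact_force: [-0.5, 0.4, 1.5]
opening: -0.0
grasp_force: 0.0
```

Call:
servo_tool(
  commands=[
    [[0, 0, 0, -24.4, 23.2, 0, 0], [0, 0, 0, -24.4, 23.2, 0, 0], [0, 0.1122, 0, 0, 0, 0, 0], [0, 0.1122, 0, 0, 0, 0, 0], [0, 0.1122, 0, 0, 0, 0, 0], [0, 0.1122, 0, 0, 0, 0, 0], [0, 0.1122, 0, 0, 0, 0, 0], [0, 0.1122, 0, 0, 0, 0, 0]],
  ],
)

```text
t: 18.02
ee_pos: [414.9, 261.2, 192.8]
eef_rot: [179.8, -37.3, -4.9]
contact_force: [1.4, -0.4, 0.1]
opening: -0.3
grasp_force: 0.0
```

Call:
servo_tool(
  commands=[
    [[0, 0.1122, 0, 0, 0, 0, 0], [0, 0, 0, -16, 0, 16, 0], [0, 0, 0, -16, 0, 16, 0], [0, 0, 0, 0, 0, 0, 0], [0, 0, 0, 0, 0, 0, 0]],
  ],
)

```text
t: 18.43
ee_pos: [415.1, 259.0, 147.6]
eef_rot: [179.4, -42.9, -4.8]
contact_force: [1.3, -0.4, 0.3]
opening: -0.3
grasp_force: 0.0
```

```bash
cat >> h.py <<'E'
O=np.array([516.2,291.0]);EX=np.array([.9962,-.0872]);EY=np.array([.0872,.9962])
def unit():
    s=env.get_state();q=s['ee_pos'];print("unit TCP",((q[:2]-O)@EX).round(1),((q[:2]-O)@EY).round(1),q[2].round(1),"rot",s['eef_rot'].round(1),"F",s['contact_force'].round(1),"J",s['joints'].round(0),"t",round(s['t'],1))
E
python3 - <<'E'
from h import *
unit()
p,d,X=snap("w6")
r=(p[...,0]>110)&(p[...,1]<60)
m=(d>0)&r&(abs(X[...,0]-512)<60)&(abs(X[...,1]-253)<40)
P=X[m];u=(P[:,:2]-O)@EX;v=(P[:,:2]-O)@EY
for a in(-36,-34,-32,-30,-28,-26,-24,-22):
    k=(u>a)&(u<a+2);print(a,k.sum(),np.percentile(P[k,2],[2,50,98]).round(1) if k.sum() else "")
print(np.percentile(v,[1,99]))
p,d=read_camera("scene");cv2.imwrite("pics/s6.png",cv2.resize(p[100:260,60:260,::-1],None,fx=3,fy=3))
E
```

```text
unit TCP -97.9 -40.7 147.6 rot [179.4 -42.9  -4.8] F [ 1.3 -0.4  0.3] J [ 69.  -2. -58.  69. -45. -40.] t 18.4
pose [415.1 259.  147.6] [179.37 -42.91  -4.84] 18.43
-36 0 
-34 25 [112.5 113.1 114.3]
-32 77 [112.  112.8 114.1]
-30 69 [111.2 112.3 113.2]
-28 71 [110.8 111.7 112.8]
-26 65 [110.2 111.2 112.3]
-24 71 [109.4 110.6 111.7]
-22 79 [109.5 110.6 111.8]
[-50.93389963 -24.47382369]
```

Call:
servo_tool(
  commands=[
    [[0, 0, 0, 0, 0, 15, 0], [0, 0, 0, 0, 0, 20, 0], [0, 0, 0, 0, 0, 20, 0], [0, 0, 0, 0, 0, 10, 0], [0, 0, 0, 0, 0, 0, 0], [0, 0, 0, 0, 0, 0, 0]],
  ],
)

```text
t: 19.03
ee_pos: [460.5, 256.2, 102.4]
eef_rot: [179.8, -43.1, -5.2]
contact_force: [0.4, 1.0, 0.3]
opening: -0.2
grasp_force: 0.0
```

Run:
```python
from h import *
unit()
p,d=read_camera("scene");cv2.imwrite("pics/s6.png",cv2.resize(p[100:220,120:280,::-1],None,fx=4,fy=4))
```

```text
unit TCP -52.5 -39.6 102.4 rot [179.8 -43.1  -5.2] F [0.4 1.  0.3] J [ 51.   5. -60.  94. -35. -52.] t 19.0
```

View pics/s6.png

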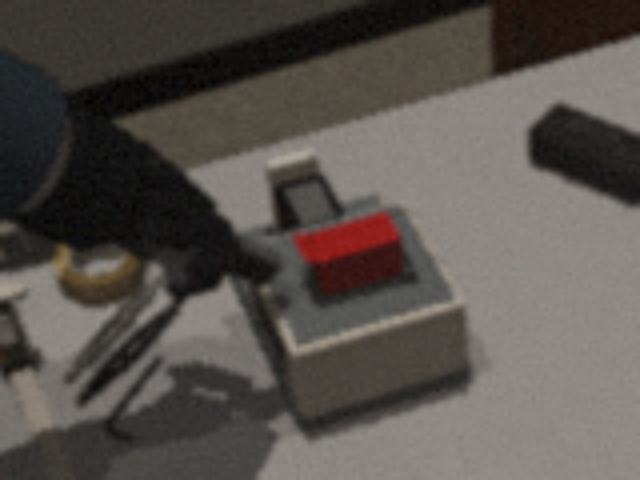

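The scene view shows the closed fingers at crop (260,270), just in front of the red lip, with the module in the bay. J3 and J4 are near their limits, so I'll reduce the tilt to about 35°.

Call:
servo_tool(
  commands=[
    [[0, -0.07, 0, 0, 0, 0, 0], [0, -0.07, 0, 0, 0, 0, 0], [0, 0, 0, 1, -0.8, 4, 0], [0, 0, 0, 1, -0.8, 4, 0], [0, 0, 0, 1, 0, 4, 0], [0, 0, 0, 0, 0, 0, 0], [0, 0, 0, 0, 0, 0, 0]],
  ],
)

```text
t: 19.67
ee_pos: [469.6, 256.5, 93.7]
eef_rot: [179.6, -36.1, -5.0]
contact_force: [0.2, -0.7, -1.2]
opening: -0.2
grasp_force: 0.0
```

Run:
```python
from h import *
unit()
```

```text
unit TCP -43.4 -38.4 93.7 rot [179.6 -36.1  -5. ] F [ 0.2 -0.7 -1.2] J [ 52.   6. -56.  77. -31. -37.] t 19.7
```

Call:
servo_tool(
  commands=[
    [[0, 0, 0, 3, 0, 0, 0], [0, -0.0561, 0, 3.1, 0, -2.7, 0], [0, -0.0561, 0, 3.1, 0, -2.7, 0], [0, -0.0561, 0, 3.1, 0, -2.7, 0], [0, -0.0561, 0, 3.1, 0, -2.7, 0], [0, 0, 0, 0, 0, 0, 0]],
  ],
)

```text
t: 20.17
ee_pos: [478.8, 257.5, 112.6]
eef_rot: [179.9, -24.2, -5.4]
contact_force: [-1.7, 1.4, 1.2]
opening: -0.3
grasp_force: 0.5
```

Run:
```python
from h import *
unit()
p,d=read_camera("scene");cv2.imwrite("pics/s7.png",cv2.resize(p[100:220,120:280,::-1],None,fx=4,fy=4))
```

```text
unit TCP -34.3 -36.6 112.6 rot [179.9 -24.2  -5.4] F [-1.7  1.4  1.2] J [ 56.   7. -38.  36. -38.   1.] t 20.2
```

View pics/s7.png

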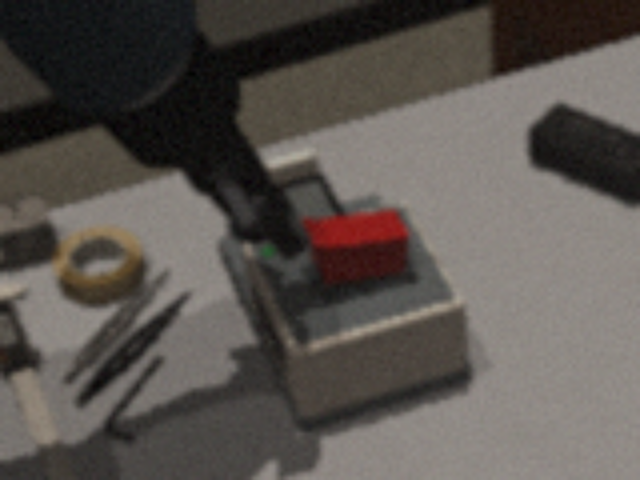

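The front edge of the red cover has moved from row 237 to row 218, so it is lifting. I'll continue the arc.

Call:
servo_tool(
  commands=[
    [[0, -0.0561, 0, 3.1, 0, -2.7, 0], [0, -0.0561, 0, 3.1, 0, -2.7, 0], [0, -0.0561, 0, 3.1, 0, -2.7, 0], [0, -0.0561, 0, 3.1, 0, -2.7, 0], [0, -0.0561, 0, 3.1, 0, -2.7, 0], [0, -0.0561, 0, 3.1, 0, -2.7, 0], [0, -0.0561, 0, 3.1, 0, -2.7, 0]],
  ],
)

```text
t: 20.8
ee_pos: [494.7, 251.8, 134.5]
eef_rot: [179.4, -1.8, -5.5]
contact_force: [-0.3, -0.3, -0.2]
opening: 0.1
grasp_force: 0.2
```

Call:
servo_tool(
  commands=[
    [[0, 0, 0, 5, 0, -3.2, 0], [0, 0, 0, 5, 0, -3.2, 0], [0, 0, 0, 0, 0, 0, 0]],
  ],
)

```text
t: 21.05
ee_pos: [504.8, 251.7, 141.2]
eef_rot: [179.5, -1.9, -5.5]
contact_force: [-0.3, -0.2, 0.1]
opening: -0.1
grasp_force: 0.1
```

Run:
```python
from h import *
unit()
for n in("top","scene"):
    p,d=read_camera(n);X=cloud(d,camera_params(n));p=p.astype(int)
    m=(d>0)&(p[...,0]>100)&(p[...,1]<70)&(abs(X[...,0]-530)<90)&(abs(X[...,1]-253)<50)&(X[...,2]>70)&(X[...,2]<200)
    P=X[m];u=(P[:,:2]-O)@EX;print(n,m.sum(),"x",np.percentile(u,[1,50,99]).round(0),"z",np.percentile(P[:,2],[1,50,99]).round(0))
cv2.imwrite("pics/s8.png",cv2.resize(p[80:220,120:280,::-1].astype(np.uint8),None,fx=4,fy=4))
```

```text
unit TCP -7.9 -40.2 141.2 rot [179.5  -1.9  -5.5] F [-0.3 -0.2  0.1] J [ 44.  18.  -4.   2. -68.  40.] t 21.1
top 86 x [26. 39. 48.] z [ 97. 111. 123.]
scene 15 x [25. 42. 48.] z [106. 109. 125.]
```

View pics/s8.png

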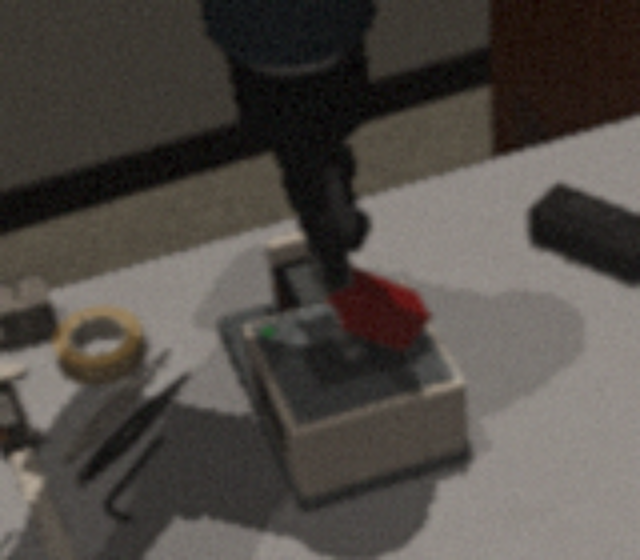

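The scene view shows the cover more than half open (red at (380,310)), leaning on the fingertip. I'll keep pushing.

Call:
servo_tool(
  commands=[
    [[0, 0, 0, 5, -0.5, -1, 0], [0, 0, 0, 5, -0.5, -1, 0], [0, 0, 0, 5, -0.5, -1, 0], [0, 0, 0, 5, -0.5, -1, 0], [0, 0, 0, 5, 0, 0, 0], [0, 0, 0, 5, 0, 0, 0], [0, 0, 0, 5, 0, 0, 0], [0, 0, 0, 5, 0, 0, 0]],
  ],
)

```text
t: 21.82
ee_pos: [544.3, 251.3, 146.2]
eef_rot: [179.6, -1.7, -5.4]
contact_force: [-0.1, -0.7, 0.3]
opening: 0.1
grasp_force: 0.1
```

Call:
servo_tool(
  commands=[
    [[0, 0, 0, 5, 0, 0, 0], [0, 0, 0, 5, 0, 0, 0], [0, 0, 0, 5, 0, 0, 0], [0, 0, 0, 0, 0, 0, 0], [0, 0, 0, 0, 0, 0, 0]],
  ],
)

```text
t: 22.23
ee_pos: [558.9, 249.9, 146.7]
eef_rot: [179.6, -1.7, -5.4]
contact_force: [-0.3, -0.2, -0.1]
opening: 0.0
grasp_force: 0.0
```

```bash
cat >> h.py <<'E'
def red():
  for n in("top","scene"):
    p,d=read_camera(n);X=cloud(d,camera_params(n));p=p.astype(int)
    m=(d>0)&(p[...,0]>80)&(p[...,1]<60)&(abs(X[...,0]-550)<110)&(abs(X[...,1]-253)<50)&(X[...,2]>70)&(X[...,2]<200)
    P=X[m];u=(P[:,:2]-O)@EX;v=(P[:,:2]-O)@EY;print(n,m.sum(),"x",np.percentile(u,[1,50,99]).round(0),"y",np.percentile(v,[1,99]).round(0),"z",np.percentile(P[:,2],[1,50,99]).round(0))
E
python3 - <<'E'
from h import *
unit();red()
E
```

```text
unit TCP 46.1 -37.2 146.7 rot [179.6  -1.7  -5.4] F [-0.3 -0.2 -0.1] J [ 40.  23.   5.   2. -71.  44.] t 22.2
top 13 x [30. 34. 38.] y [-53. -41.] z [ 85. 134. 137.]Traceback (most recent call last):
  File "<stdin>", line 2, in <module>
  File "h.py", line 29, in red
    P=X[m];u=(P[:,:2]-O)@EX;v=(P[:,:2]-O)@EY;print(n,m.sum(),"x",np.percentile(u,[1,50,99]).round(0),"y",np.percentile(v,[1,99]).round(0),"z",np.percentile(P[:,2],[1,50,99]).round(0))
                                                                 ~~~~~~~~~~~~~^^^^^^^^^^^^^
    return _quantile_unchecked(
        a, q, axis, out, overwrite_input, method, keepdims, weights)
    return _ureduce(a,
                    func=_quantile_ureduce_func,
    ...<5 lines>...
                    overwrite_input=overwrite_input,
                    method=method)
    r = func(a, **kwargs)
    result = _quantile(arr,
                       quantiles=q,
    ...<2 lines>...
                       out=out,
                       weights=wgt)
    slices_having_nans = np.isnan(arr[-1, ...])
                                  ~~~^^^^^^^^^
IndexError: index -1 is out of bounds for axis 0 with size 0
```

Call:
servo_tool(
  commands=[
    [[0, 0, 0, -15, 0, -3, 0], [0, 0, 0, -20, 0, -3, 0], [0, 0, 0, -25, 0, 0, 0], [0, 0, 0, -25, 0, 0, 0], [0, 0, 0, -10, 0, 0, 0], [0, 0, 0, 0, 0, 0, 0]],
  ],
)

```text
t: 22.83
ee_pos: [462.2, 259.2, 150.5]
eef_rot: [179.7, -1.8, -5.3]
contact_force: [0.8, -0.4, 0.4]
opening: -0.2
grasp_force: 0.0
```

Run:
```python
from h import *
unit()
p,d,X=snap("w9")
u=(X[...,:2]-O)@EX;v=(X[...,:2]-O)@EY
m=(d>0)&(abs(v+38)<20)&(u>-60)&(u<110)&(X[...,2]>82)&(X[...,2]<145)
r=(p[...,0]>80)&(p[...,1]<60)
for nm,k in(("red",m&r),("nonred",m&~r&(u<28)&(u>-22)&(abs(v+38)<12))):
    if k.sum()>5: print(nm,k.sum(),"x",np.percentile(u[k],[1,50,99]).round(1),"y",np.percentile(v[k],[1,50,99]).round(1),"z",np.percentile(X[k][:,2],[1,50,99]).round(1))
```

```text
unit TCP -51.1 -36.4 150.5 rot [179.7  -1.8  -5.3] F [ 0.8 -0.4  0.4] J [ 47.  14.  -8.   2. -68.  37.] t 22.8
pose [462.2 259.2 150.5] [179.67  -1.76  -5.29] 22.83
red 2602 x [47.7 64.6 79.8] y [-51.  -37.6 -24.5] z [122.7 127.8 132.2]
nonred 430 x [-11.8  -1.6  27.7] y [-44.1 -37.6 -31.2] z [ 82.1  85.  102.3]
```

View pics/w9.png

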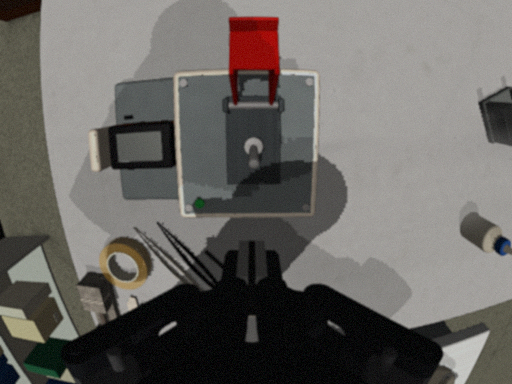

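The wrist view shows the cover fully back (red at (255,45)), the toggle at (254,148) still off, and the module framed in the bay at (142,145). Now the toggle.

Call:
servo_tool(
  commands=[
    [[0, -0.03, 0, 0, 1.2, 10, 0], [0, 0, 0, 0, 0, 18, 0], [0, 0, 0, 0, 0, 18, 0], [0, 0, 0, 0, 0, 10, 0], [0, 0, 0, 0, 0, 2, 0], [0, 0, 0, 10, 0, 0, 0], [0, 0, 0, 10, 0, 0, 0], [0, 0, 0, 0, 0, 0, 0]],
  ],
)

```text
t: 23.55
ee_pos: [486.8, 255.8, 93.0]
eef_rot: [179.7, -0.2, -5.4]
contact_force: [0.7, 0.3, -0.6]
opening: -0.1
grasp_force: 0.0
```

Call:
servo_tool(
  commands=[
    [[0, 0, 0, 3, 0, 0, 0], [0, 0, 0, 3, 0, 0, 0], [0, 0, 0, 3, 0, 0, 0], [0, 0, 0, 3, 0, 0, 0], [0, 0, 0, 3, 0, 0, 0], [0, 0, 0, 0, 0, 0, 0], [0, 0, 0, 0, 0, 0, 0]],
  ],
)

```text
t: 24.13
ee_pos: [499.3, 254.0, 91.9]
eef_rot: [179.6, -0.1, -5.4]
contact_force: [-0.8, 0.3, 0.0]
opening: 0.1
grasp_force: 0.0
```

```bash
python3 -c "
from h import *
unit()"
```

```text
unit TCP -13.6 -38.3 91.9 rot [ 1.796e+02 -1.000e-01 -5.400e+00] F [-0.8  0.3  0. ] J [ 43.  20.  -7.   0. -63.  41.] t 24.1
```

Call:
servo_tool(
  commands=[
    [[0, 0, 0, 2, 0, 0, 0], [0, 0, 0, 2, 0, 0, 0], [0, 0, 0, 0, 0, 0, 0], [0, 0, 0, 0, 0, 0, 0]],
  ],
)

```text
t: 24.47
ee_pos: [503.1, 253.7, 91.9]
eef_rot: [179.6, -0.0, -5.4]
contact_force: [-0.7, 0.4, 0.0]
opening: -0.3
grasp_force: 0.3
```

Call:
servo_tool(
  commands=[
    [[0, 0, 0, 1, 0, 0, 0], [0, 0, 0, 1, 0, 0, 0], [0, 0, 0, 0, 0, 0, 0], [0, 0, 0, 0, 0, 0, 0]],
  ],
)

```text
t: 24.8
ee_pos: [504.9, 253.5, 91.8]
eef_rot: [179.6, -0.0, -5.4]
contact_force: [-1.9, 0.3, -0.9]
opening: -0.1
grasp_force: 0.6
```

Call:
servo_tool(
  commands=[
    [[0, 0, 0, 1, 0, 0, 0], [0, 0, 0, 1, 0, 0, 0], [0, 0, 0, 0, 0, 0, 0], [0, 0, 0, 0, 0, 0, 0]],
  ],
)

```text
t: 25.13
ee_pos: [505.3, 253.4, 91.6]
eef_rot: [179.6, 0.1, -5.4]
contact_force: [-6.7, 1.4, 2.6]
opening: -0.4
grasp_force: 3.8
```

The force has risen at the stop. I'll back off and check.

Call:
servo_tool(
  commands=[
    [[0, 0, 0, -10, 0, 0, 0], [0, 0, 0, -20, 0, 0, 0], [0, 0, 0, -15, 0, -5, 0], [0, 0, 0, 0, 0, -25, 0], [0, 0, 0, 0, 0, -30, 0], [0, 0, 0, 0, 0, 0, 0]],
  ],
)

```text
t: 25.63
ee_pos: [465.1, 259.6, 158.3]
eef_rot: [180.0, -0.6, -5.3]
contact_force: [0.5, 0.2, 1.8]
opening: -0.4
grasp_force: 0.0
```

Run:
```python
from h import *
unit()
p,d,X=snap("w10")
u=(X[...,:2]-O)@EX;v=(X[...,:2]-O)@EY
m=(d>0)&(abs(v+38)<12)&(u>-22)&(u<24)&(X[...,2]>94)&(X[...,2]<110)
print("toggle tip",X[m].shape,"x",np.percentile(u[m],[5,50,95]).round(1),"z",np.percentile(X[m][:,2],[50,95]).round(1))
r=(p[...,0]>80)&(p[...,1]<60)&(d>0)&(abs(v+38)<20)&(X[...,2]>110);print("cover",np.percentile(u[r],[1,99]).round(0),X[r][:,2].max())
pick("modtop",X,d,58,69,(521,346),36)
```

```text
unit TCP -48.2 -35.7 158.3 rot [180.   -0.6  -5.3] F [0.5 0.2 1.8] J [ 46.  14.  -5.   1. -70.  38.] t 25.6
pose [465.1 259.6 158.3] [179.99  -0.59  -5.31] 25.63
toggle tip (117, 3) x [ 4.3  8.4 11.7] z [100.6 102.3]
cover [48. 80.] 133.65138123785243
modtop 2964 mean [522.1 346.1  64. ] rect [521.8 348.6] [63.2 38.1] 84.8 zq [61.4 64.1 65.6]
```

The toggle tip is at x +8.4, so it is on. The cover is open and the module is seated. Next I'll go over to the hinge side and tip the cover back.

Call:
servo_tool(
  commands=[
    [[0, 0, 0, 0, 1, -37, 0], [0, 0, 0, 0, 1, -37, 0], [0, 0, 0, 30, 0, 0, 0], [0, 0, 0, 35, 0, 0, 0], [0, 0, 0, 35, 0, 0, 0], [0, 0, 0, 35, 0, 0, 0], [0, 0, 0, 28, 0, 0, 0], [0, 0, 0, 0, 0, 0, 0]],
  ],
)

```text
t: 26.35
ee_pos: [627.6, 239.5, 222.1]
eef_rot: [179.4, 0.1, -5.6]
contact_force: [-2.3, 0.9, -1.3]
opening: 0.0
grasp_force: 0.0
```

Call:
servo_tool(
  commands=[
    [[0, 0, 0, 0, 0, 25, 0], [0, 0, 0, 0, 0, 30, 0], [0, 0, 0, 0, 0, 35, 0], [0, 0, 0, 0, 0, 24, 0], [0, 0, 0, 0, 0, 0, 0], [0, 0, 0, 0, 0, 0, 0]],
  ],
)

```text
t: 26.85
ee_pos: [623.6, 239.7, 111.0]
eef_rot: [179.5, 0.1, -5.4]
contact_force: [0.1, 0.3, 1.6]
opening: -0.2
grasp_force: 0.0
```

```bash
python3 -c "
from h import *
unit()"
```

```text
unit TCP 111.4 -41.8 111.0 rot [ 1.795e+02  1.000e-01 -5.400e+00] F [0.1 0.3 1.6] J [ 35.  31.  14.   0. -73.  50.] t 26.9
```

Now push towards -x.

Call:
servo_tool(
  commands=[
    [[0, 0, 0, -7, -2, -5, 0], [0, 0, 0, -8, -1, 0, 0], [0, 0, 0, -8, 0, 0, 0], [0, 0, 0, -6, 0, 0, 0], [0, 0, 0, -6, 0, 0, 0], [0, 0, 0, -6, 0, 0, 0], [0, 0, 0, -6, 0, 0, 0], [0, 0, 0, -6, 0, 0, 0]],
  ],
)

```text
t: 27.52
ee_pos: [571.1, 248.4, 117.1]
eef_rot: [179.6, -0.0, -5.4]
contact_force: [0.2, -0.2, 1.2]
opening: -0.4
grasp_force: 0.2
```

Call:
servo_tool(
  commands=[
    [[0, 0, 0, -4, 0, 0, 0], [0, 0, 0, -2, 0, 0, 0], [0, 0, 0, 0, 0, 0, 0], [0, 0, 0, 0, 0, 0, 0]],
  ],
)

```text
t: 27.85
ee_pos: [565.7, 248.8, 116.9]
eef_rot: [179.6, -0.0, -5.4]
contact_force: [0.7, 0.1, -0.5]
opening: -0.0
grasp_force: 0.0
```

```bash
python3 -c "
from h import *
unit();red()"
```

```text
unit TCP 53.0 -37.7 116.9 rot [179.6  -0.   -5.4] F [ 0.7  0.1 -0.5] J [ 38.  25.   5.   0. -70.  46.] t 27.9
top 323 x [-31.  -1.  32.] y [-53. -18.] z [ 76. 110. 114.]
scene 10 x [-16.  20.  28.] y [-50. -26.] z [111. 112. 113.]
```

The cover is shut. I'll retreat and take a final check.

Call:
servo_tool(
  commands=[
    [[0, 0, 0, 15, 0, -5, 0], [0, 0, 0, 20, 0, -15, 0], [0, 0, 0, 0, 0, -35, 0], [0, 0, 0, 0, 0, -35, 0], [0, 0, 0, 0, 0, -30, 0], [0, 0, 0, -30, 0, 0, 0], [0, 0, 0, -40, 0, 0, 0], [0, 0, 0, -40, 0, 0, 0]],
  ],
)

```text
t: 28.62
ee_pos: [490.6, 256.7, 236.5]
eef_rot: [179.7, -0.0, -5.5]
contact_force: [-0.8, 1.8, 0.3]
opening: 0.0
grasp_force: 0.0
```

Call:
servo_tool(
  commands=[
    [[0, 0, 0, -40, 0, 0, 0], [0, 0, 0, -20, 0, 0, 0], [0, 0, 0, 0, 0, 0, 0], [0, 0, 0, 0, 0, 0, 0], [0, 0, 0, 0, 0, 0, 0]],
  ],
)

```text
t: 29.03
ee_pos: [431.9, 262.5, 237.0]
eef_rot: [179.6, -0.1, -5.4]
contact_force: [-0.5, 0.6, -0.7]
opening: -0.0
grasp_force: 0.0
```

Run:
```python
from h import *
unit()
p,d,X=snap("w11")
pick("modtop",X,d,58,69,(521,346),36)
r=(p[...,0]>110)&(p[...,1]<60);pick("cover",X,d,84,125,(512,253),70,r)
u=(X[...,:2]-O)@EX;k=r&(d>0)&(X[...,2]>104)&(abs(X[...,0]-512)<60)
print("cover slope",np.polyfit(u[k],X[k][:,2],1))
p,d=read_camera("top");X=cloud(d,camera_params("top"))
for n,c,z in(("vc",(704,161),(30,70)),("va",(777,132),(30,70)),("chip",(748,-75),(8,30)),("bottle",(384.5,-25),(60,110))): pick(n,X,d,*z,c,40)
```

```text
unit TCP -81.5 -35.7 237.0 rot [ 1.796e+02 -1.000e-01 -5.400e+00] F [-0.5  0.6 -0.7] J [ 49.  10.   0.   0. -81.  35.] t 29.0
pose [431.9 262.5 237. ] [ 1.7964e+02 -6.0000e-02 -5.4000e+00] 29.03
modtop 1830 mean [521.3 346.4  64.1] rect [521.4 348.4] [62.8 37.4] 84.4 zq [62.1 64.2 65.7]
cover 2082 mean [511.7 253.5 111. ] rect [511.7 253.7] [27.8 61. ] 84.9 zq [109.7 110.9 112.6]
cover slope [-6.24520621e-03  1.11000685e+02]
vc 69 mean [703.1 161.1  44.5] rect [703.7 160.9] [20.5 18.8] 76.7 zq [31.5 48.3 52.9]
va 69 mean [775.6 130.8  44.1] rect [777.6 131. ] [21.1 19.6] 88.4 zq [32.3 48.5 52.6]
chip 355 mean [747.2 -74.6  16.3] rect [748.5 -75.2] [49.5 51.5] 88.2 zq [11.7 16.6 19.3]
bottle 70 mean [384.4 -24.1  76.4] rect [384.3 -25.1] [19.3 19.5] 54.9 zq [61.6 76.3 88.2]
```

```bash
python3 -c "
from bench import finish_job
print(finish_job())"
```

```text
the job is handed in; nothing more can be done
None
```

The job is handed in at about 29 s of the 72 s allowed: the module is seated in the bay about 1 mm off centre, the toggle was seen on before I tipped the cover, the cover is shut, and the bystanders have not moved; no verdict was returned.

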